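Eject a potted module from its mould and shelve it in the row

TASK

Push the mould's red ejector lever all the way over, away from the robot, so that the blue cast module rises in the cavity; then lift the module out of the mould and set it down gently, flat and squarely in the middle of the green pad on the low shelf, so that it completes the neat row with the two finished modules. Do not drop or tip the module, and leave the finished modules, the jar and the spool where they are.

Things in the scene. Friction and masses are not known exactly. Their poses are not given: they have to be found in the camera images.
- mould: Fixed casting mould: aluminium block 150 x 96 x 50 mm (x, y, z) on a dark steel foot 190 x 70 x 6 mm, with an open rectangular cavity 104 x 50 mm centred in its flat top. Origin: centre of its underside, on the table; x along the cavity's length, z up. The ejector lever stands beside it on its -y side, its centre line 90 mm from the origin.
- lever (a joint): Angle of the ejector lever, hinged on the mould's -y side about an axis parallel to the mould's y, 25 mm above the table, at the mould's x = 0. 0: leaning 0.45 rad back towards the mould's -x (robot side), ejector down; 0.9: end stop, leaning 0.45 rad towards +x, ejector plate 22 mm up. About 5 N at the grip moves it; it stays where it is left.
- lever_grip (a point): Centre of the lever's red cross bar grip, 16 mm in diameter, 44 mm long along the mould's y, at the end of a 10 mm rod 85 mm from the hinge. It moves with the lever: at 0 it is at (-37, -90, 102) mm in the mould's frame, at full throw at (37, -90, 102), midway 110 mm high.
- module: Part to take out: blue cast block 100 x 46 x 36 mm (x, y, z), four flat brass terminals (12 mm discs, 2 mm high) on top, 0.35 kg. Origin: centre of its underside; x along its length, z up. At first it lies in the cavity, 2 mm clearance all round, underside 14 mm above the table, top flush with the mould; with the ejector up it stands 22 mm proud, to be gripped across its 46 mm width.
- shelf: Fixed low shelf, grey board 150 x 290 mm (x, y) with teal sides, board top 40 mm above the table; a teal lip 11 mm high runs along its far (+x) edge. Origin: centre of its underside, on the table. Three places in a row along y, at y = -88, 0 and +88 mm, x = 0; two hold finished modules, one holds the green pad.
- pad: Green pad fixed on the shelf marking the free place: 114 x 60 x 2 mm (x, y, z). Origin: centre of its underside, at shelf height (40 mm); its top is 42 mm above the table. The module's length belongs along its x.
- module_b: Finished module standing in the row on the shelf board; same shape, size and axes as the module.
- module_c: Another finished module in the row; same shape, size and axes.
- jar: Amber jar with a white cap, 68 mm in diameter, 95 mm high; origin at the centre of its underside. Bystander.
- spool: Orange spool standing on end, 60 mm in diameter, 50 mm high; origin at the centre of its underside. Bystander.
Mind the look-alikes: they are no part of the job. Leave any brown, turquoise or white look-alike of the module alone.

How it is judged:
By the outcome, as a careful person would: the job done as asked, in the order asked, and still so for the second after the job is handed in, with the robot touching nothing.
It also fails if it takes over 50 s, if anything falls off the work surface, if the arm or the gripper's body presses on something with over 40 N, if the wrist force passes 120 N, or if a joint passes its speed limit or range.

ROBOT

A 6-joint arm with a two-finger parallel gripper is mounted at the origin on the work surface. World frame = base frame: x ahead of the robot, y to its left, z up, the work surface at z = 0. Lengths are in m, angles in rad, forces in N, time in s.
With the tool pointing down it reaches from about 0.325 to 0.85 m from the base axis. Payload 4.4 kg.
Tool frame: the origin (TCP) lies at the very end of the fingers, on their centre line; the grasp point (between the pads) lies 19 mm behind it; z points along the fingers, y is the line along which they close (so a half turn about z gives the same grasp; the last joint's range is limited). The gripper opens to 94 mm and grips with 3 to 60 N. Pads are 16 mm wide; open, the fingers measure 119 mm over their backs; the gripper's body (75 mm by 177 mm) begins 78 mm behind the grasp point.
Start: joints at [-1.494, 0.207, 1.542, -0, 1.393, -0.15], TCP at [0.129, -0.56, 0.205] pointing down, gripper open.
Joint ranges: [-2.73, 2.73], [-0.86, 2.22], [0.23, 2.46], [-1.11, 4.25], [0.08, 2.63], [-2.82, 2.82]. Speed limits (rad/s): [2.79, 2.79, 3.14, 3.14, 3.14, 3.14].

INTERFACE

Orientations are given as a unit quaternion [x, y, z, w].
In Python, from workcell import ctrl, eyes, workorder gives the robot as it stands.
- The arm moves only by the tool send_rows, never from a script. Its argument "rows" is one flat list of numbers, 6 for each row, row after row: the shift along the world's x, y, z each as a share of 0.25 m, from -1 to 1, then the turn, a rotation vector about the world's x, y, z each as a share of 30 degrees, from -1 to 1. A call has 1 to 8 rows; each row is the pose to reach, as a shift and turn from the pose commanded when the call began; what a row does not reach only later rows make up. A row lasts 1/8 s, in which the tool goes at most 62.5 mm and 10.7 degrees, less where a joint would pass 70% of its speed; a pose out of reach is approached as far as the arm can. A call with a number of a shift or a turn outside -1 to 1 is refused whole. A call with a gripper value outside its range is refused whole. "grip" is the finger opening in mm, from 0 to 94, set as the call begins (left out, the last holds). The fingers move at their own pace and stop on an object; "grip_force" is the grip in N (left out, the last holds). Time passes only in rows, so rows that repeat a pose let the fingers close. It gives the time, the measured TCP pose, the force, the opening and the grip force at its end, in the units of the state.
- ctrl.read_state(): the state, without advancing time (a new reading comes with each control period).
- eyes.camera(name): name is "scene" or "side" or "wrist"; returns a dict with "color" (384x512x3 uint8, red, green, blue), "fx", "fy", "cx", "cy" (pixels), "position" and "attitude" of the camera in the world. Camera axes: x right, y down, z forward; pixel columns grow to the right and rows downward; lengths in m; the calibration is good to about 2 mm. A picture is of the moment at which its call begins. There is no depth.
- workorder.job_done(): hands the job in; it is judged then, once.
The state is a dict: "time": time; "joint_positions": joint angles; "qd": joint speeds; "effort": joint torques, N m; "ee_pos": TCP position; "orientation": TCP orientation; "force": force on the tool from outside, world axes, zero at the start; "moment": the same for the moment, N m; "grip_width": opening from 0.0 (shut) to 1.0 (fully open); "gripper_force": force on a finger pad.
Only numpy, scipy, OpenCV 4.12 (cv2) and the standard library are available. Lean on these libraries where they do the work, as an engineer would, in place of code of your own. Each camera call takes 0.05 s, during which the arm holds its last target. There are 200 camera calls.

## Working session

There is one attempt and no reset: what is moved stays moved. The work goes in short steps, Python scripts to look and compute and a tool call to move; the robot and the scene stay as the last step left them, time stands still between calls to the robot, and variables do not carry over. Pictures are saved under pics/ and viewed, at most 10 in all, crops included, and the job is handed in when it is done.

Besides the shell and the picture viewer there is one more tool, called after "Call:" as name(argument=value, ...) on one line, values as JSON. send_rows: Moves the arm, as the interface text tells. Its arguments: {"type":"object","properties":{"rows":{"type":"array"},"grip":{"type":"number"},"grip_force":{"type":"number"}},"required":["rows"]}

```bash
mkdir -p pics
cat > h.py <<'E'
import numpy as np,cv2
from scipy.spatial.transform import Rotation as R
from workcell import ctrl,eyes,workorder
def snap(n,f):
    c=eyes.camera(n); cv2.imwrite(f'pics/{f}.png',cv2.cvtColor(c['color'],cv2.COLOR_RGB2BGR))
    np.savez(f'pics/{f}.npz',**{k:np.array(v) for k,v in c.items()}); return c
def load(f): return np.load(f'pics/{f}.npz')
def rot(c):
    a=np.array(c['attitude'],float); return a if a.shape==(3,3) else R.from_quat(a).as_matrix()
def ray(c,u,v,z):
    d=rot(c)@np.array([(u-c['cx'])/c['fx'],(v-c['cy'])/c['fy'],1]); p=np.array(c['position'])
    return p+d*(z-p[2])/d[2]
def proj(c,P):
    q=(np.atleast_2d(P)-c['position'])@rot(c); return np.c_[c['fx']*q[:,0]/q[:,2]+c['cx'],c['fy']*q[:,1]/q[:,2]+c['cy']]
E
python3 - <<'E'
from h import *
a=[]
for n in('scene','side'):
    c=snap(n,n+'0'); print(n,c['position'],c['attitude'],c['fx'],c['cx'],c['cy']); a.append(c['color'])
print(ctrl.read_state())
E
```

```text
scene [1.26476632 0.16631798 0.70059774] [ 0.53618463  0.71386059 -0.359582   -0.27131142] 447.9007175611669 258.8144556099646 192.5970154844347
side [ 0.3644378  -0.77680851  0.85473408] [ 0.92096704 -0.08046029  0.03712748 -0.37943038] 460.85282007787396 249.046210534604 197.8954569801934
{'time': 0.1, 'joint_positions': array([-1.49447754e+00,  2.07336947e-01,  1.54278348e+00, -5.30703845e-05,
        1.39352268e+00, -1.50542383e-01]), 'qd': array([-0.00112675, -0.00076473, -0.00332903, -0.00100424,  0.00017499,
       -0.00091968]), 'effort': array([ 4.63954609e-05, -3.71862316e+01, -2.82291430e+01,  7.00862403e-02,
        3.11766600e-02, -5.33083073e-05]), 'ee_pos': array([ 0.12922055, -0.55954385,  0.20441881]), 'orientation': array([ 9.93572591e-01,  1.13192115e-01,  1.19427316e-05, -1.02548977e-03]), 'force': array([-0.65634128,  0.33191997,  0.13265642]), 'moment': array([ 0.03651108,  0.06284387, -0.0094461 ]), 'gripper_force': 0.0, 'grip_width': 0.9996784345486606}
```

View pics/scene0.png

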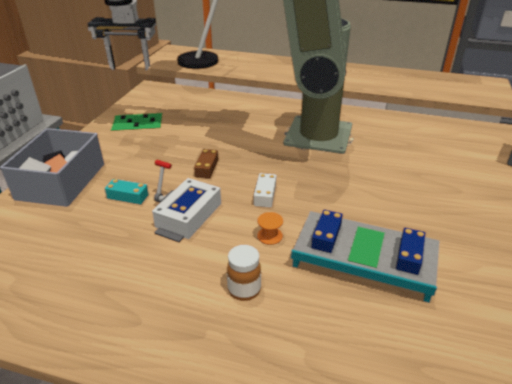

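View pics/side0.png

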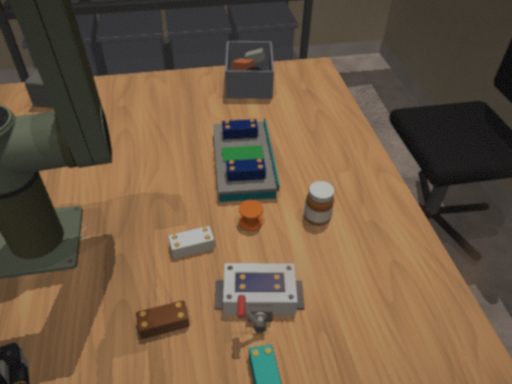

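The scene picture shows the mould at (187,207) with the blue module in its cavity and the lever grip at (163,164). The shelf is at (367,253) with its pad at (367,247), the spool at (270,228) and the jar at (244,272). The side picture shows the mould at (260,288), lever at (242,308) and pad at (243,153).
Module candidates are the blue one in the mould (scene 187,203), brown (206,162), turquoise (127,191), white (265,190), and the two finished blue ones on the shelf. The blue one in the cavity fits the description. I'll confirm it with an enlarged crop.

Run:
```python
from h import *
a=cv2.imread('pics/scene0.png');b=cv2.imread('pics/side0.png')
f=lambda i,x,y,w,h:cv2.resize(i[y:y+h,x:x+w],(400,300),interpolation=cv2.INTER_CUBIC)
cv2.imwrite('pics/crop0.png',np.vstack([np.hstack([f(a,140,150,100,75+15-15),f(b,205,255,100,75)]),np.hstack([f(a,285,205,160,120)[:, :],f(b,195,110,100,75+15-15)])]))
```

```text
(no output)
```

View pics/crop0.png

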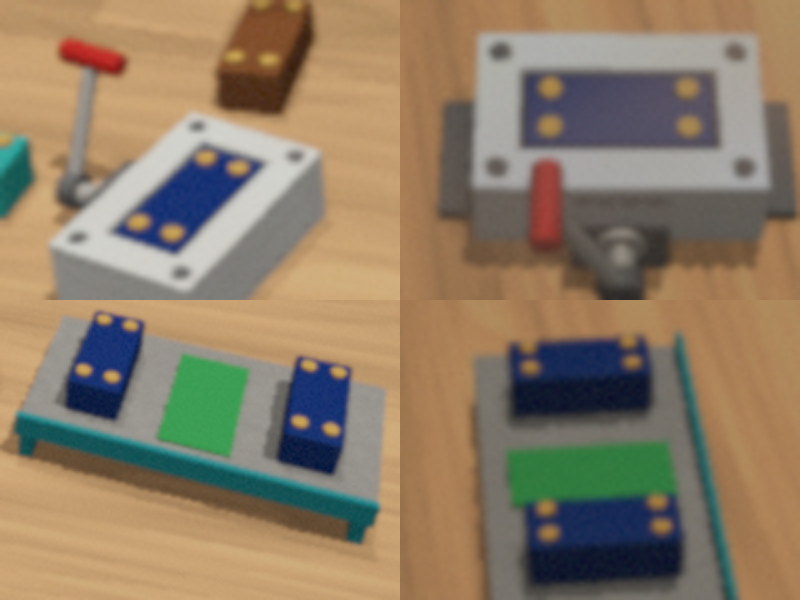

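The crop confirms the blue module with four brass terminals, flush in the mould cavity. The pad lies between the two finished modules, which makes it the middle place. Next I'll fit the poses.

```bash
cat >> h.py <<'E'
from scipy.optimize import least_squares
def fit(obs,x0):  # obs: list of (cam, pts_obj(N,3), px(N,2)); returns x,y,yaw,res
    def f(p):
        M=R.from_euler('z',p[2]).as_matrix()
        return np.concatenate([(proj(c,P@M.T+[p[0],p[1],0])-q).ravel() for c,P,q in obs])
    s=least_squares(f,x0,loss='soft_l1'); return s.x,np.round(f(s.x).reshape(-1,2),1)
E
python3 - <<'E'
from h import *
a,b=load('scene0'),load('side0'); A=np.array
S=lambda q:A(q)/4+[140,150]
T=lambda q:(A(q)-[400,0])/4+[205,255]
U=lambda q:(A(q)-[0,300])/2.5+[285,205]
V=lambda q:(A(q)-[400,300])/4+[195,110]
def rect(hx,hy,z,s): return A([[sx*hx,sy*hy,z] for sx,sy in s])
sc=[(-1,-1),(-1,1),(1,-1),(1,1)]; sd=[(-1,1),(1,1),(1,-1),(-1,-1)]
o1=[(a,rect(.075,.048,.05,sc),S([(195,113),(322,150),(50,245),(185,290)])),(a,rect(.052,.025,.05,sc),S([(205,145),(263,163),(115,230),(178,253)]))]
o2=[(b,rect(.075,.048,.05,sd),T([(476,33),(757,33),(770,187),(472,187)])),(b,rect(.052,.025,.05,sd),T([(521,70),(717,70),(719,148),(521,148)]))]
p1=[(a,rect(.057,.03,.042,sc),U([(183,355),(247,370),(158,437),(232,455)]))]
p2=[(b,rect(.057,.03,.042,[(-1,1),(1,1),(-1,-1)]),V([(508,450),(668,443),(510,505)]))]
x0=[.5,-.2,0]
for o in(o1,o2,o1+o2): print('mould',*fit(o,[.5,-.3,0]))
for o in(p1,p2,p1+p2): print('pad',*fit(o,[.5,.1,0]))
z=.076; print('jar',ray(a,244,250,.095),'spool',ray(a,270,220,.05),'white',ray(a,265,182,.036),'brown',ray(a,207,157,.036),'turq',ray(a,127,187,.036))
m=fit(o1+o2,[.5,-.3,0])[0]; M=R.from_euler('z',m[2]).as_matrix()
for q in([-.037,-.09,.102],[.037,-.09,.102]): g=M@q+[m[0],m[1],0]; print('grip',g,proj(a,g),proj(b,g))
E
```

```text
mould [ 0.49044602 -0.23373345 -0.17951043] [[-0.3 -0.3]
 [ 0.4  0.2]
 [-0.2 -0.4]
 [ 0.8  0.3]
 [-0.2 -1.3]
 [ 2.4 -0.6]
 [-2.4  0.5]
 [-0.3  0.8]]
mould [ 0.48983568 -0.23754948 -0.17238126] [[ 0.6  0. ]
 [-0.2  0.1]
 [ 0.1  0.2]
 [ 0.   0.2]
 [-0.2 -0.4]
 [-0.2 -0.4]
 [ 0.7  0.2]
 [-0.6  0.2]]
mould [ 0.48983099 -0.23624331 -0.17385743] [[-1.3 -0.6]
 [-0.5 -0.2]
 [-1.  -0.7]
 [ 0.1 -0.1]
 [-1.2 -1.6]
 [ 1.4 -0.9]
 [-3.2  0.3]
 [-1.   0.5]
 [ 0.5 -0.5]
 [-0.3 -0.4]
 [-0.1 -0.3]
 [-0.1 -0.4]
 [-0.3 -1. ]
 [-0.3 -0.9]
 [ 0.5 -0.3]
 [-0.7 -0.4]]
pad [ 0.52672975  0.19465544 -0.06587176] [[-0.5 -0.8]
 [ 1.  -0.7]
 [-0.1  0.5]
 [-0.2  0.6]]
pad [ 0.52626727  0.18990288 -0.10067578] [[-0.3 -0.1]
 [ 0.4 -0.1]
 [-0.   0.2]]
pad [ 0.52689595  0.19405997 -0.06671365] [[-0.7 -0.8]
 [ 0.8 -0.7]
 [-0.4  0.5]
 [-0.5  0.6]
 [-0.6 -0.6]
 [-0.1 -1.5]
 [ 0.4 -0.4]]
jar [ 0.66494561 -0.03593162  0.095     ] spool [ 0.51136941 -0.0240688   0.05      ] white [ 0.35153053 -0.07994171  0.036     ] brown [ 0.27981139 -0.26816746  0.036     ] turq [ 0.47093079 -0.41027266  0.036     ]
grip [ 0.43782031 -0.31848617  0.102     ] [[162.52849758 163.7977487 ]] [[241.48641598 305.66552904]]
grip [ 0.51070475 -0.33128691  0.102     ] [[143.7273288  179.16748836]] [[281.07300872 305.7024308 ]]
```

Poses: the mould is at (0.490, -0.236) with yaw -10°. The pad is at about (0.527, 0.194) with yaw about -4°. I'll move to behind the lever with the fingers closed.

Call:
send_rows(rows=[0.1,0.09,0,0,0,-0.15,0.3,0.27,0,0,0,-0.35,0.5,0.46,0,0,0,-0.55,0.7,0.64,0,0,0,-0.7,0.88,0.8,0,0,0,-0.767,0.96,0.88,0,0,0,-0.767,0.96,0.88,0,0,0,-0.767], grip=0)

```text
time: 0.98
ee_pos: [0.3707, -0.3379, 0.205]
orientation: [0.996, -0.085, -0.0, -0.001]
force: [0.0, 0.1, 0.5]
grip_width: 0.292
gripper_force: 0.0
```

Call:
send_rows(rows=[0.06,0.05,-0.1,0,0,0,0.116,0.104,-0.25,0,0,0,0.116,0.104,-0.38,0,0,0,0.116,0.104,-0.428,0,0,0,0.116,0.104,-0.428,0,0,0])

```text
time: 1.6
ee_pos: [0.3974, -0.3146, 0.0978]
orientation: [0.996, -0.088, -0.001, -0.001]
force: [0.4, -0.4, -0.3]
grip_width: 0.006
gripper_force: 0.0
```

Run:
```python
from h import *
b=snap('side','s1');a=snap('scene','c1')
f=lambda i,x,y,w,h:cv2.resize(i['color'][y:y+h,x:x+w,::-1],(400,300),interpolation=cv2.INTER_CUBIC)
cv2.imwrite('pics/crop1.png',np.hstack([f(a,120,130,120,90),f(b,190,240,120,90)]))
print(ctrl.read_state()['ee_pos'],ctrl.read_state()['grip_width'])
```

```text
[ 0.39866376 -0.31561587  0.09967614] 0.006729099555749862
```

View pics/crop1.png

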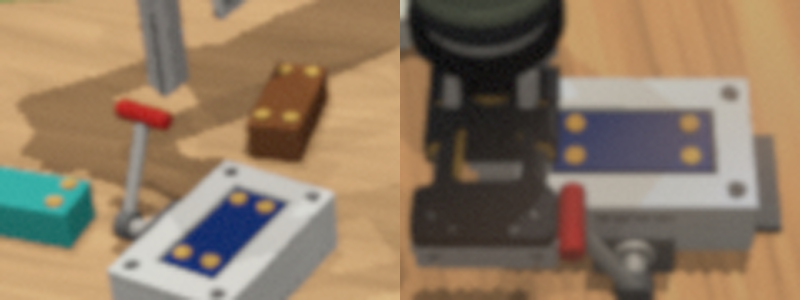

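The crop shows the closed fingers just behind the red bar, in line with its middle. I'll push along the mould's x.

Call:
send_rows(rows=[0.04,-0.007,0,0,0,0,0.08,-0.014,0,0,0,0,0.13,-0.023,0,0,0,0,0.18,-0.032,0,0,0,0,0.23,-0.041,0,0,0,0,0.28,-0.05,0,0,0,0,0.32,-0.057,0,0,0,0,0.355,-0.063,0,0,0,0])

```text
time: 2.7
ee_pos: [0.4857, -0.3293, 0.0966]
orientation: [0.996, -0.087, -0.002, -0.001]
force: [-6.4, -1.0, -3.1]
grip_width: 0.004
gripper_force: 2.8
```

Call:
send_rows(rows=[0.012,-0.002,0,0,0,0,0.024,-0.004,0,0,0,0,0.024,-0.004,0,0,0,0])

```text
time: 3.08
ee_pos: [0.4913, -0.3297, 0.0962]
orientation: [0.996, -0.087, -0.003, -0.001]
force: [-6.0, 0.7, -4.2]
grip_width: 0.007
gripper_force: 2.5
```

Call:
send_rows(rows=[0.012,-0.002,0,0,0,0,0.024,-0.004,0,0,0,0,0.024,-0.004,0,0,0,0])

```text
time: 3.45
ee_pos: [0.4928, -0.3298, 0.096]
orientation: [0.996, -0.087, -0.008, -0.002]
force: [-14.8, 3.1, 3.8]
grip_width: 0.005
gripper_force: 7.9
```

Call:
send_rows(rows=[0.012,-0.002,0,0,0,0,0.012,-0.002,0,0,0,0])

```text
time: 3.7
ee_pos: [0.493, -0.3298, 0.0959]
orientation: [0.996, -0.087, -0.011, -0.003]
force: [-21.8, 3.0, 7.6]
grip_width: 0.003
gripper_force: 11.4
```

The end stop is reached: force jumped to 22 N with no further travel. Back off and rise.

Call:
send_rows(rows=[-0.06,0.01,0,0,0,0,-0.14,0.024,0,0,0,0,-0.2,0.035,0,0,0,0,-0.2,0.035,0.15,0,0,0,-0.2,0.035,0.35,0,0,0,-0.2,0.1,0.46,0,0,0,-0.2,0.2,0.48,0,0,0,-0.2,0.2,0.48,0,0,0], grip=74)

```text
time: 4.7
ee_pos: [0.4521, -0.2804, 0.2179]
orientation: [0.996, -0.086, 0.0, -0.0]
force: [0.4, 0.7, -0.3]
grip_width: 0.779
gripper_force: 0.0
```

Run:
```python
from h import *
a=snap('scene','c2');b=snap('side','s2');w=snap('wrist','w2')
f=lambda i,x,y,w,h:cv2.resize(i['color'][y:y+h,x:x+w,::-1],(400,300),interpolation=cv2.INTER_CUBIC)
cv2.imwrite('pics/crop2.png',np.vstack([np.hstack([f(a,130,140,120,90),f(b,200,240,120,90)]),np.hstack([f(w,0,0,512,384),f(a,285,205,160,120)])]))
print(ctrl.read_state()['ee_pos'],w['position'])
```

```text
[ 0.45138265 -0.2818508   0.21662474] [ 0.52014058 -0.29301518  0.39644945]
```

View pics/crop2.png

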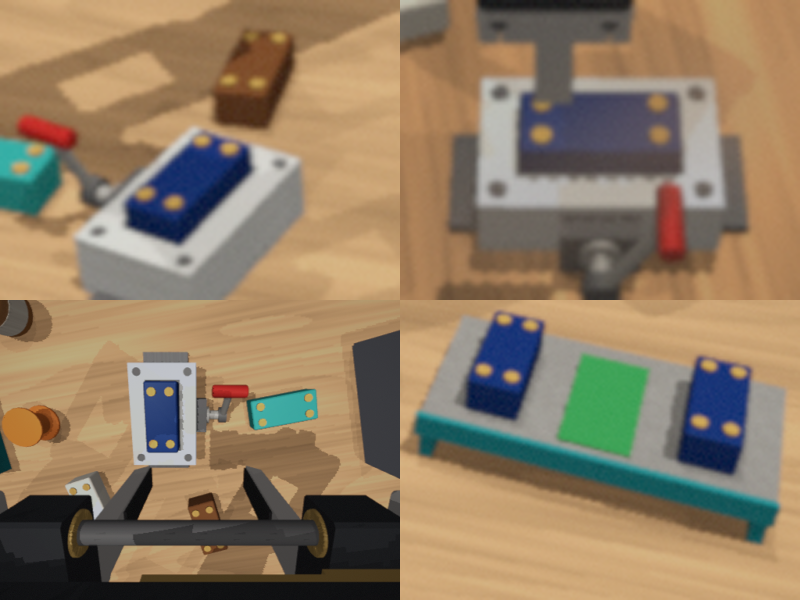

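The lever is fully over (side crop 670,220) and the module stands proud, level in the cavity (wrist crop 161,415). I'll refine its pose from the wrist view.

Run:
```python
from h import *
w=load('w2');A=np.array
im=w['color'].astype(int)
hsv=cv2.cvtColor(w['color'],cv2.COLOR_RGB2HSV)
m=((hsv[...,0]>105)&(hsv[...,0]<130)&(hsv[...,1]>110)).astype(np.uint8); m[300:]=0
m=cv2.morphologyEx(m,cv2.MORPH_CLOSE,np.ones((21,21)))
n,l,s,c=cv2.connectedComponentsWithStats(m); i=1+s[1:,4].argmax()
r=cv2.minAreaRect(np.argwhere(l==i)[:,::-1].astype(np.float32)); print(s[i],r)
W=lambda q:(A(q)-[0,300])*1.28
rect=lambda hx,hy,z:A([[hx,hy,z],[hx,-hy,z],[-hx,-hy,z],[-hx,hy,z]])
print(fit([(w,rect(.075,.048,.05),W([(127,363),(199,363),(196,465),(134,465)]))],[.49,-.236,-.17]))
print(fit([(w,rect(.05,.023,.072),W([(144,380),(179,380),(178,452),(146,452)]))],[.49,-.236,-.17]))
cv2.imwrite('pics/cropw2.png',cv2.resize(w['color'][70:220,130:330,::-1],(800,600),interpolation=cv2.INTER_CUBIC))
```

```text
[ 184  104   46   91 3846] ((206.9424591064453, 148.94656372070312), (91.38179016113281, 43.266632080078125), 87.87889862060547)
(array([ 0.48717496, -0.23595453, -0.17865668]), array([[ 0.9, -0.3],
       [-3.3,  0.2],
       [ 0. ,  0.2],
       [ 0.3, -0.3]]))
(array([ 0.48880587, -0.23677584, -0.19871159]), array([[ 0. , -0.8],
       [-0.5,  0.4],
       [ 0.3,  0.8],
       [ 0.2, -0.3]]))
```

View pics/cropw2.png

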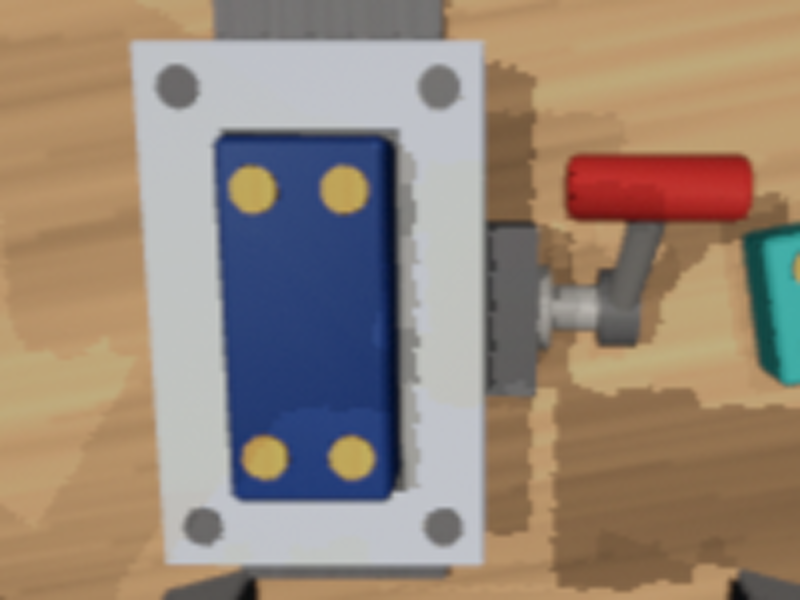

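The enlarged view shows the mould corners at (132,42), (483,42), (484,563), (166,563). The module's top corners are at (217,137), (386,135), (390,498), (235,499).

Run:
```python
from h import *
w=load('w2');A=np.array
W=lambda q:A(q)/4+[130,70]
rect=lambda hx,hy,z:A([[hx,hy,z],[hx,-hy,z],[-hx,-hy,z],[-hx,hy,z]])
print(fit([(w,rect(.075,.048,.05),W([(132,42),(483,42),(484,563),(166,563)]))],[.49,-.236,-.17]))
print(fit([(w,rect(.05,.023,.072),W([(217,137),(386,135),(390,498),(235,499)]))],[.49,-.236,-.17]))
t=[ray(w,*p,.074) for p in W([(252,189),(344,189),(352,457),(265,457)])]; print(np.mean(t,0)); d=t[0]+t[1]-t[2]-t[3]; print(np.arctan2(d[1],d[0]))
print(ctrl.read_state()['ee_pos'],R.from_quat(ctrl.read_state()['orientation']).as_matrix()[:2,0])
```

```text
(array([ 0.48752998, -0.2356312 , -0.17453992]), array([[-0.1, -0.2],
       [ 0.1, -0.1],
       [-0.2,  0.3],
       [ 0.3,  0.1]]))
(array([ 0.48784397, -0.23631392, -0.17687406]), array([[-1.1, -1.2],
       [ 0.8, -0.5],
       [ 1.3,  1.3],
       [-0.9,  0.9]]))
[ 0.48771808 -0.23551118  0.074     ]
-0.1723109889603315
[ 0.45138265 -0.2818508   0.21662474] [ 0.98483657 -0.17346808]
```

Call:
send_rows(rows=[0.07,0.09,0,0,0,0,0.146,0.18,0,0,0,0,0.146,0.18,-0.2,0,0,0,0.146,0.18,-0.4,0,0,0,0.146,0.18,-0.55,0,0,0,0.146,0.18,-0.6,0,0,0,0.146,0.18,-0.65,0,0,0,0.146,0.18,-0.65,0,0,0])

```text
time: 5.85
ee_pos: [0.4886, -0.2378, 0.0559]
orientation: [0.996, -0.087, -0.0, -0.0]
force: [-0.0, 0.5, 0.7]
grip_width: 0.789
gripper_force: 0.0
```

Run:
```python
from h import *
print(np.mean([ctrl.read_state()['ee_pos'] for _ in range(5)],0),ctrl.read_state()['force'])
a=snap('scene','c3');b=snap('side','s3')
f=lambda i,x,y,w,h:cv2.resize(i['color'][y:y+h,x:x+w,::-1],(400,300),interpolation=cv2.INTER_CUBIC)
cv2.imwrite('pics/crop3.png',np.hstack([f(a,130,140,120,90),f(b,200,240,120,90)]))
print([ctrl.read_state()['ee_pos']])
```

```text
[ 0.48864655 -0.23781243  0.05592489] [-0.00979024  0.48792845  0.71326504]
[array([ 0.48953509, -0.23831292,  0.05720005])]
```

View pics/crop3.png

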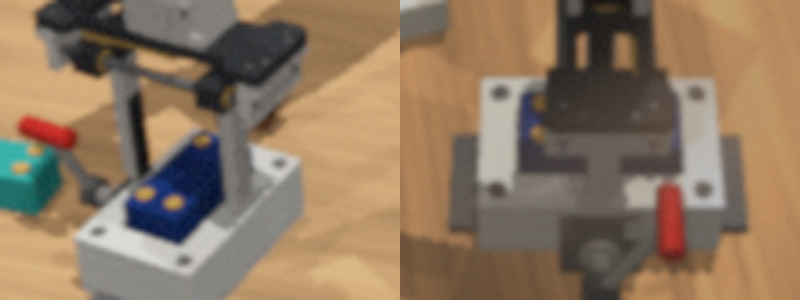

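The fingers straddle the module at its middle, tips just above the mould top. Close.

Call:
send_rows(rows=[0,0.006,-0.008,0,0,0,0,0.006,-0.008,0,0,0,0,0.006,-0.008,0,0,0,0,0.006,-0.008,0,0,0,0,0.006,-0.008,0,0,0,0,0.006,-0.008,0,0,0], grip=40, grip_force=25)

```text
time: 6.7
ee_pos: [0.4887, -0.2362, 0.0543]
orientation: [0.996, -0.087, 0.0, 0.0]
force: [-0.7, 0.5, 2.1]
grip_width: 0.491
gripper_force: 25.0
```

Call:
send_rows(rows=[0,0,0.02,0,0,0,0,0,0.06,0,0,0,0,0,0.12,0,0,0,0,0,0.2,0,0,0,0,0,0.32,0,0,0,0,0,0.45,0,0,0,0,0,0.56,0,0,0,0,0,0.584,0,0,0])

```text
time: 7.7
ee_pos: [0.49, -0.237, 0.2032]
orientation: [0.996, -0.087, 0.003, 0.001]
force: [0.6, -0.2, -2.9]
grip_width: 0.49
gripper_force: 25.0
```

Lifted: about 3 N weight is carried and the opening is 46 mm. I'll move beside the pad for a wrist look.

Call:
send_rows(rows=[-0.02,0.06,0,0,0,0.03,-0.05,0.18,0,0,0,0.06,-0.08,0.32,0,0,0,0.1,-0.1,0.46,0,0,0,0.14,-0.12,0.6,0,0,0,0.17,-0.14,0.74,0,0,0,0.2,-0.16,0.85,0,0,0,0.2,-0.18,0.95,0,0,0,0.2])

```text
time: 8.7
ee_pos: [0.441, 0.0036, 0.1979]
orientation: [0.999, -0.034, -0.002, -0.001]
force: [0.1, -0.5, -3.8]
grip_width: 0.488
gripper_force: 25.0
```

Call:
send_rows(rows=[0,0.1,0,0,0,0,0,0.22,0,0,0,0,0,0.34,0,0,0,0,0,0.46,0,0,0,0,0,0.56,0,0,0,0,0,0.63,0,0,0,0,0,0.66,0,0,0,0,0,0.66,0,0,0,0])

```text
time: 9.7
ee_pos: [0.4423, 0.1666, 0.1989]
orientation: [0.999, -0.034, -0.001, 0.0]
force: [-0.4, 0.1, -3.0]
grip_width: 0.486
gripper_force: 25.0
```

Run:
```python
from h import *
w=snap('wrist','w4'); s=ctrl.read_state(); print(s['ee_pos'],s['orientation'],s['force'])
cv2.imwrite('pics/crop4.png',cv2.resize(w['color'][:,:,::-1],(800,600),interpolation=cv2.INTER_CUBIC))
```

```text
[0.44266478 0.16621266 0.19914415] [ 9.99394235e-01 -3.47898969e-02 -8.23293555e-04  3.84080420e-04] [ 0.05898357 -0.69805864 -3.0314945 ]
```

View pics/crop4.png

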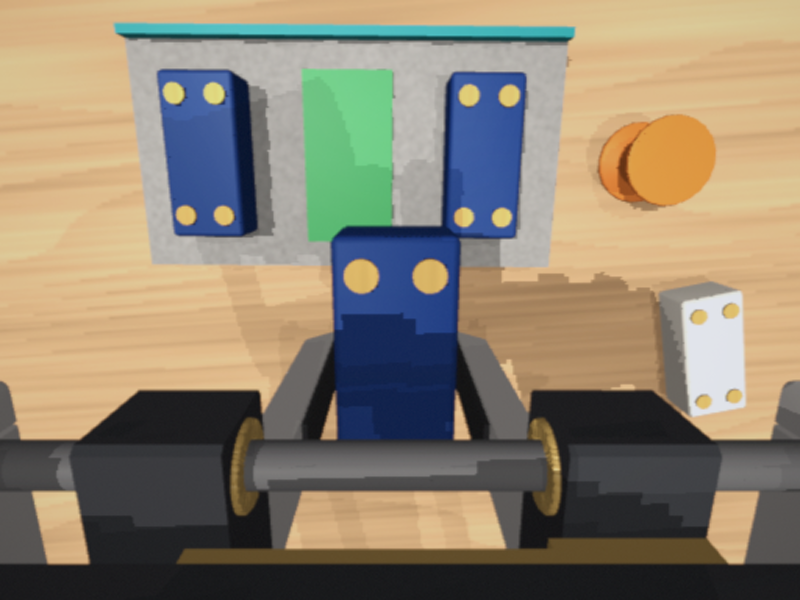

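The wrist view shows the pad corners at (302,70), (391,70), (308,241). Terminals of the finished modules are at (173,93)…(186,215) and (469,95)…(464,217), and the held module's front terminals are at (361,276) and (430,276).

Run:
```python
from h import *
w=load('w4');A=np.array;k=1.5625
rect=lambda hx,hy,z:A([[hx,hy,z],[hx,-hy,z],[-hx,hy,z]])
print('pad',fit([(w,rect(.057,.03,.042),A([(302,70),(391,70),(308,241)])/k)],[.527,.194,-.06]))
C=[]
for q in([(173,93),(214,93),(224,215),(186,215)],[(469,95),(509,96),(502,217),(464,217)]):
    t=A([ray(w,u/k,v/k,.078) for u,v in q]); C.append(t.mean(0)); d=t[0]+t[1]-t[2]-t[3]; print(t.mean(0)[:2],'yaw',np.arctan2(d[1],d[0]),'half len',np.linalg.norm(d)/4)
C=A(C); d=C[0]-C[1]; print('mid',C.mean(0)[:2],'row yaw',np.arctan2(-d[0],d[1]),np.linalg.norm(d))
zt=.1985+.020; h=A([ray(w,u/k,v/k,zt) for u,v in[(361,276),(430,276)]]); print('held front terminals',h,h.mean(0))
e=h[0]-h[1]; print('held yaw',np.arctan2(-e[0],e[1]),np.linalg.norm(e))
```

```text
pad (array([ 0.52401863,  0.19434287, -0.07330379]), array([[-0.6, -0.3],
       [ 0.6,  0. ],
       [ 0. ,  0.4]]))
[0.53110488 0.2820604 ] yaw -0.07229972684506168 half len 0.03601097236992571
[0.51776809 0.10625273] yaw -0.07205330590160716 half len 0.035943174409141423
mid [0.52443648 0.19415657] row yaw -0.07571511920751409 0.17631281150626685
held front terminals [[0.47846248 0.17694542 0.2185    ]
 [0.47682296 0.15294209 0.2185    ]] [0.47764272 0.16494375 0.2185    ]
held yaw -0.06819769323076873 0.024059259657128598
```

Call:
send_rows(rows=[0.08,0.03,0,0,0,-0.01,0.2,0.07,0,0,0,-0.01,0.3,0.1,0,0,0,-0.01,0.328,0.109,-0.08,0,0,-0.01,0.328,0.109,-0.2,0,0,-0.01,0.328,0.109,-0.32,0,0,-0.01,0.328,0.109,-0.41,0,0,-0.01,0.328,0.109,-0.44,0,0,-0.01])

```text
time: 10.75
ee_pos: [0.5222, 0.1926, 0.0866]
orientation: [0.999, -0.038, -0.003, 0.001]
force: [-0.2, -1.4, -2.7]
grip_width: 0.486
gripper_force: 25.0
```

Run:
```python
from h import *
for i in range(2): w=snap('wrist','w5')
a=snap('scene','c5')
s=ctrl.read_state(); print(s['time'],s['ee_pos'],s['orientation'],s['force'])
f=lambda i,x,y,w,h,o:cv2.resize(i['color'][y:y+h,x:x+w,::-1],o,interpolation=cv2.INTER_CUBIC)
cv2.imwrite('pics/crop5.png',np.hstack([f(w,0,0,512,384,(400,300)),f(a,285,195,160,120,(400,300))]))
```

```text
10.9 [0.52501116 0.19332874 0.08960086] [ 9.99284291e-01 -3.78238568e-02 -4.86247794e-04  1.56186154e-04] [ 0.40120286  0.55061523 -2.4750195 ]
```

View pics/crop5.png

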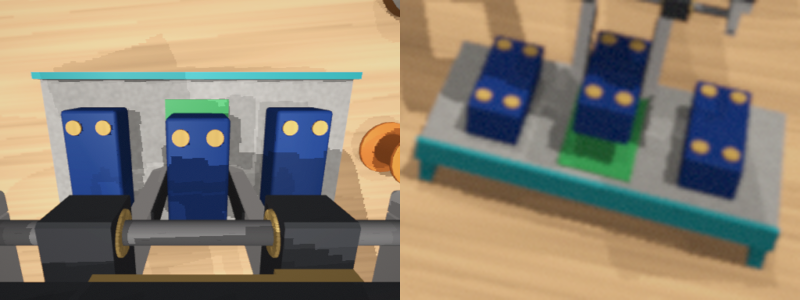

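The module hangs level over the pad, between the two finished ones and clear of both. I'll lower it slowly.

Call:
send_rows(rows=[0,0.002,-0.02,0,0,0,0,0.002,-0.045,0,0,0,0,0.002,-0.07,0,0,0,0,0.002,-0.09,0,0,0,0,0.002,-0.1,0,0,0,0,0.002,-0.108,0,0,0,0,0.002,-0.108,0,0,0])

```text
time: 11.78
ee_pos: [0.5255, 0.1942, 0.0628]
orientation: [0.999, -0.038, -0.0, 0.0]
force: [0.4, -0.2, -2.8]
grip_width: 0.487
gripper_force: 25.0
```

Call:
send_rows(rows=[0,0,-0.004,0,0,0,0,0,-0.004,0,0,0])

```text
time: 12.02
ee_pos: [0.5256, 0.1942, 0.062]
orientation: [0.999, -0.038, 0.0, -0.0]
force: [-0.4, -0.3, -3.1]
grip_width: 0.492
gripper_force: 25.0
```

Call:
send_rows(rows=[-0.002,0,-0.003,0,0,0,-0.002,0,-0.006,0,0,0,-0.002,0,-0.006,0,0,0])

```text
time: 12.4
ee_pos: [0.525, 0.1942, 0.0604]
orientation: [0.999, -0.038, -0.0, 0.0]
force: [0.1, -0.2, -2.4]
grip_width: 0.49
gripper_force: 25.0
```

Call:
send_rows(rows=[0,0,-0.003,0,0,0,0,0,-0.003,0,0,0,0,0,-0.003,0,0,0])

```text
time: 12.78
ee_pos: [0.5251, 0.1942, 0.0603]
orientation: [0.999, -0.038, 0.0, 0.0]
force: [-4.0, 0.6, 4.0]
grip_width: 0.486
gripper_force: 25.0
```

Call:
send_rows(rows=[0,0,-0.003,0,0,0,0,0,-0.003,0,0,0,0,0,-0.003,0,0,0])

```text
time: 13.15
ee_pos: [0.5251, 0.1942, 0.0603]
orientation: [0.999, -0.038, 0.0, 0.0]
force: [-4.5, -1.3, 8.6]
grip_width: 0.492
gripper_force: 25.0
```

The module is on the pad: the vertical force reversed to +8 N and z stopped at 60 mm. Release gently and retreat.

Call:
send_rows(rows=[0,0,0.003,0,0,0,0,0,0.003,0,0,0,0,0,0.003,0,0,0], grip_force=5)

```text
time: 13.52
ee_pos: [0.5252, 0.1943, 0.0603]
orientation: [0.999, -0.038, 0.0, -0.0]
force: [-3.3, -0.1, 6.0]
grip_width: 0.49
gripper_force: 5.0
```

Call:
send_rows(rows=[0,0,0,0,0,0,0,0,0,0,0,0,0,0,0,0,0,0,0,0,0,0,0,0,0,0,0,0,0,0], grip=64)

```text
time: 14.15
ee_pos: [0.5251, 0.1942, 0.0596]
orientation: [0.999, -0.038, 0.0, -0.0]
force: [0.7, -0.7, -1.5]
grip_width: 0.683
gripper_force: 0.0
```

Call:
send_rows(rows=[0,0,0.03,0,0,0,0,0,0.1,0,0,0,0,0,0.2,0,0,0,0,0,0.35,0,0,0,-0.1,0,0.5,0,0,0,-0.25,-0.05,0.55,0,0,0,-0.34,-0.1,0.55,0,0,0,-0.34,-0.1,0.55,0,0,0])

```text
time: 15.15
ee_pos: [0.4396, 0.1691, 0.1989]
orientation: [0.999, -0.038, 0.001, -0.0]
force: [-0.5, -0.5, -0.1]
grip_width: 0.68
gripper_force: 0.0
```

Run:
```python
from h import *
w=snap('wrist','w6');a=snap('scene','c6')
f=lambda i,x,y,w,h,o:cv2.resize(i['color'][y:y+h,x:x+w,::-1],o,interpolation=cv2.INTER_CUBIC)
cv2.imwrite('pics/crop6.png',np.hstack([f(w,60,0,320,240,(480,360)),f(a,285,195,120,135,(320,360))]))
s=ctrl.read_state(); print(s['time'],s['ee_pos'],s['force'],s['grip_width'])
```

```text
15.25 [0.44097715 0.16946376 0.19835573] [0.13821338 0.11643362 0.91121217] 0.6794665124825993
```

View pics/crop6.png

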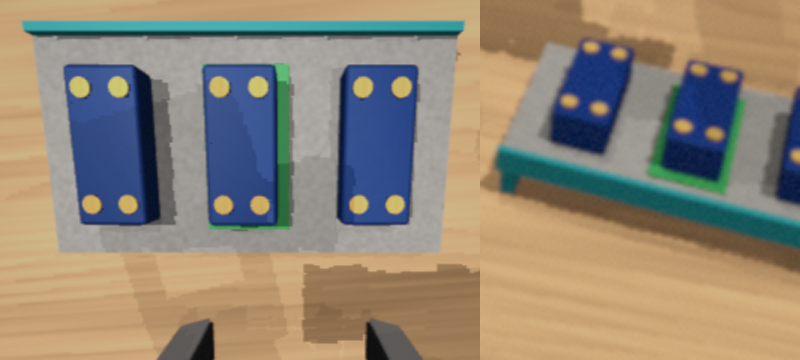

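All three modules stand in a row, with the placed one flat on the pad; its terminals are at (219,87), (258,87), (260,205), (223,205). A quick numeric check comes next.

Run:
```python
from h import *
w=load('w6');A=np.array
for z,q in((.078,[(79,87),(118,87),(128,204),(92,204)]),(.080,[(219,87),(258,87),(260,205),(223,205)]),(.078,[(363,87),(402,87),(395,205),(359,205)])):
    t=A([ray(w,u/1.5+60,v/1.5,z) for u,v in q]); d=t[0]+t[1]-t[2]-t[3]; print(t.mean(0)[:2],np.arctan2(d[1],d[0]))
```

```text
[0.53109049 0.28206724] -0.07133836160238514
[0.52413079 0.19517076] -0.07482577958413092
[0.51751934 0.1061515 ] -0.07527756527946594
```

The placed module is within about 1 mm of the row midpoint (0.5243, 0.1941), and its yaw matches the others. I'll hand in.

```bash
python3 -c "
from workcell import workorder
print(workorder.job_done())"
```

```text
the job is handed in; nothing more can be done
None
```

The job is done and handed in: the lever was pushed to its end stop, and the module now sits flat on the green pad, within about 1 mm of the middle and square with the two finished modules.

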